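# Oil, unlatch and raise the hitch tongue

## Robot

A 6-joint arm with a two-finger parallel gripper is mounted at the origin on a cart in front of the work surface, level with it; the furniture and walls round the work are solid. World frame = base frame: x ahead of the robot, y to its left, z up, the work surface at z = 0. Lengths are in m, angles in rad, forces in N, time in s.
With the tool pointing down it reaches from about 0.2 to 0.875 m from the base axis. Payload 3.4 kg.
Tool frame: the origin (TCP) lies between the finger pads; the fingertips stand 25 mm ahead of it and the grasp point (between the pads) lies 6 mm ahead of it (r.nose_length is the z of the fingertips in the tool frame, in m); z points along the fingers, x is the direction in which the jaws open and shut, and the axes are right-handed (so a half turn about z gives the same grasp; the last joint's range is limited). The gripper opens to 94 mm and grips with 3 to 60 N. Pads are 16 mm wide; open, the fingers measure 119 mm over their backs; the gripper's body (75 mm by 177 mm) begins 78 mm behind the grasp point.
Start: joints at [-1.449, 0.276, 1.505, -0, 1.361, -0.121], TCP at [0.138, -0.558, 0.23] pointing down, gripper open.
Joint ranges: [-2.89, 2.89], [-0.75, 2.08], [0.22, 2.7], [-1.18, 4.32], [0.11, 2.71], [-2.7, 2.7]. Speed limits (rad/s): [2.57, 2.57, 3.14, 3.14, 3.14, 3.14].

## Interface

Orientations are given as a unit quaternion [w, x, y, z].
In Python, from plant import r, gripper_to, inverse_kinematics, vision, models, telemetry gives the robot as it stands. Calls block until the motion is done:
- r.move_to(position, orientation): joint-space move of the TCP to a pose.
- r.move_l(position, rot=None, vel=0.15, guard=None): straight line of the TCP; rot=None keeps the orientation; vel is the mean speed in m/s. With guard (N) it stops when the force on the tool has changed by that much, and returns True; else False.
- r.movej(angles): joint-space move.
- gripper_to(opening, f_grip=None): finger opening in m; f_grip is the grip in N (None keeps the last); returns when the fingers have stopped.
- r.hold(seconds).
- inverse_kinematics(position, orientation): joint angles nearest the present ones, or None.
- vision.snapshot(name): name is "scene" or "top"; returns the picture (420x560x3 uint8, red, green, blue); there is no depth.
- vision.get_calibration(name): a dict with "fx", "fy", "cx", "cy" (pixels), "D" ([k1, k2, p1, p2, k3] as OpenCV has them; the pictures are not rectified), "position" and "orientation" of the camera in the world. Camera axes: x right, y down, z forward; pixel columns grow to the right and rows downward; lengths in m; the calibration is good to about 2 mm. A picture is of the moment at which its call begins. get_calibration takes no time and is no camera call.
A pose or a line that the arm cannot do raises r.PlanningError and nothing moves.
- r.sign_off(): hands the job in, once; it reports no verdict.
Trained networks look in the newest picture that a camera, given by its name, has taken for a name from the list of things; names that differ only in an ending like _2 or _b are one class to them, and where a whole thing is asked for, a point or a joint stands for the part that bears it (a point fixed in the world has none). Each returns a list of dicts, best first, with "score" (0 to 1); they miss things now and then, are a little off and sometimes report something else, mostly with a low value. They report only what shows in the picture. A call takes as long as a camera call. They do not tell look-alikes from the thing itself.
- models.boxes_of(thing, camera): "at" ([x, y, z] in m, in world coordinates, good to about 4 mm: the middle of the surface that is visible of it).
- models.regions_of(thing, camera): "pixels" (420x560 bool, what is visible of it).
- models.mark_of(thing, camera): "at" ([x, y, z] in m, in world coordinates, good to about 4 mm: a listed point, or the origin of a listed thing).
Readings, each from a call of its own:
- telemetry.current_t(): time.
- telemetry.current_joints(): joint angles.
- telemetry.current_dq(): joint speeds.
- telemetry.current_joint_efforts(): joint torques, N m.
- telemetry.current_ee_pos(): TCP position.
- telemetry.current_tool_rot(): TCP orientation.
- telemetry.current_wrist_force(): force on the tool from outside, world axes, zero at the start.
- telemetry.current_torque(): the same for the moment, N m.
- telemetry.current_opening(): finger opening in m.
Only numpy, scipy, OpenCV 4.12 (cv2) and the standard library are available. Lean on these libraries where they do the work, as an engineer would, in place of code of your own. Each camera call takes 0.05 s, during which the arm holds its last target.

## Task

First free up the hitch latch: press the red nozzle cap of the fixed oil can down briefly and let it come back up. Then take the orange latch tab, pull it sideways against its spring, away from the coupler, and with the latch held open lift the blue tongue off the ball until the coupler is at least 6 cm higher than it was. The job finishes while the robot is still holding the tongue up there, steadily: do not let go; leave the other things on the worktop where they lie.

Things in the scene. Friction and masses are not known exactly. Their poses are not given: they have to be found in the camera images.
- hitch: Hitch coupler stand, fixed: aluminium base plate 330 x 130 x 10 mm with a steel ball near one end, a grey pivot bracket at the other and a blue tongue bar 32 mm wide from bracket to ball. Origin: worktop level, under the ball's centre. x runs from the ball to the bracket (away from the robot, yaw -0.15 to 0.35 rad), y to the side where the latch sits and to which it is pulled, z up.
- hitch_ball (a point): Centre of the fixed 40 mm steel ball, 65 mm above the worktop. Its underside is cut flat; the latch bolt lies under it and locks the tongue down. The tongue's coupler cup (56 mm diameter, top 93 mm above the worktop) covers it; a grey spring housing on the cup's +y side reaches 41 mm out, below 88 mm height.
- tongue_pivot (a point): Middle of the tongue's pivot pin: a level hinge axis along the hitch's y, 220 mm from the ball along the hitch's x, 95 mm above the worktop. The raised tongue, its cup and its latch turn about this pin.
- latch_tab (a point): Grip point in the middle of the orange latch tab, 120 mm above the worktop, 18 mm under its top, at rest 53 mm from the ball's axis to the hitch's +y. Tab: upright plate 26 mm (hitch x) by 14 mm (hitch y), free from 98 to 138 mm height. Grip from above, fingers closing along the hitch's y; beside it all is under 93 mm. Moves with latch and tongue; may turn between the fingers as the tongue swings.
- latch (a joint): Latch travel in m: 0 = closed, grows as the tab is pulled to the hitch's +y, stop at 0.018. The spring pulls back with 3 N at the start, about 8 N at the stop; let go, it shuts. The bolt holds the ball until pulled about 0.0105 and clears it well from 0.013; locked, the tongue has about 3 mm play. Keep it pulled until the tongue has risen 40 mm.
- tongue (a joint): Tongue angle in rad: 0 = level on the ball, grows as the coupler end rises about the pivot pin, stop at 0.7; 0.28 raises the coupler by 6 cm. The tongue (about 0.5 kg, 2 to 4 N to lift at the tab) falls back when let go.
- oil_can: Green spray can (45 mm diameter) with plain paper band in a black round holder (68 mm diameter), fixed to the worktop on the +y side of the hitch, about 19 to 23 cm from the ball, its nozzle towards the coupler. Origin: centre of its underside, z up. Overall height 151 mm.
- nozzle_top (a point): Centre of the top face of the can's red nozzle cap (30 mm diameter), 151 mm above the worktop at rest; moves down with the cap.
- nozzle (a joint): Nozzle cap travel in m: 0 = up, 0.006 = fully pressed down. Its spring pushes back with 3 N at the start and 6 N fully down; it counts as pressed beyond 0.0035.
- mouse: Beige computer mouse, 61 x 123 x 43 mm, bystander; origin under its centre.
- screwdriver: Red-handled screwdriver, 164 mm long, lying, bystander; origin under its centre.
- tweezers: Steel tweezers, 118 mm long, lying, bystander; origin under its centre.
- usb_stick: Blue USB stick, 17 x 55 x 8 mm, bystander; origin under its centre.
- green_board: Bare green circuit board, 120 x 150 x 10 mm, bystander; origin under its centre.
- alcohol_bottle: White dropper bottle with red cap, 42 mm diameter, 105 mm high, bystander; origin under its centre.
Things that resemble listed ones, but are neither listed nor needed, are in the scene too. There is more than one size of the oil_can; the one meant has the size given above.

How it is judged:
On the way, in this order (a step that is already met when the one before it is completed fails the run):
1. the oil can's nozzle cap is pressed down by the robot, the tongue still on the ball (value of joint nozzle above 0.0035 m and value of joint tongue below 0.03 rad), for 0.1 s.
2. the nozzle cap has come back up (value of joint nozzle below 0.0015 m), for 0.1 s.
3. the fingers hold the latch pulled sideways, the tongue still on the ball (value of joint latch above 0.0115 m and value of joint tongue below 0.05 rad and contact force between the fingers and hitch above 1 N), for 0.1 s.
4. the tongue is lifted well clear of the ball (value of joint tongue above 0.25 rad), for 0.2 s.
At the end, for the whole second after the job is handed in: The tongue stands raised by more than 0.25 rad (coupler about 55 mm up), still (under 0.05 rad/s), carried by the fingers (more than 1 N between fingers and hitch), with the oil can's nozzle cap back up (value of joint tongue above 0.25 rad and velocity of joint tongue between -0.05 and 0.05 rad/s and contact force between the fingers and hitch above 1 N and value of joint nozzle below 0.0015 m); the arm keeps its last pose, push and grip.
It fails at once if a bystander is moved more than 2 cm (distance of any of mouse, screwdriver, tweezers, usb_stick, green_board, alcohol_bottle from where it was at the start of the episode above 0.02 m).
It also fails if it takes over 42 s, if anything falls off the work surface, if the arm or the gripper's body presses on something with over 40 N, if the wrist force passes 120 N, or if a joint passes its speed limit or range.

## Working session

There is one attempt and no reset: what is moved stays moved. The work goes in short steps, each a Python script; the robot and the scene stay as the last script left them, time stands still between calls to the robot, and variables do not carry over. Pictures are saved under pics/ and viewed, and the job is handed in when it is done.

```bash
mkdir -p pics; ls; python3 - <<'E'
from plant import r, gripper_to, inverse_kinematics, vision, models, telemetry
import cv2
for n in ("scene","top"):
    im=vision.snapshot(n); cv2.imwrite(f"pics/{n}0.png",im[:,:,::-1])
    c=vision.get_calibration(n); print(n,c)
    for t in ("hitch","hitch_ball","tongue_pivot","latch_tab","oil_can","nozzle_top"):
        print(t,[(round(d["score"],2),[round(float(v),3) for v in d["at"]]) for d in models.mark_of(t,n)][:4])
print(telemetry.current_t(), telemetry.current_opening(), r.nose_length, telemetry.current_tool_rot())
E
```

```text
pics
scene {'fx': 543.184133416167, 'fy': 543.184133416167, 'cx': 272.3586681003749, 'cy': 216.503852736244, 'D': array([-0.14122665,  0.        ,  0.        ,  0.        ,  0.        ]), 'position': array([-0.23555701,  0.67543533,  0.99118203]), 'orientation': array([ 0.1762491 , -0.36143698,  0.82933793, -0.38794093])}
hitch [(0.56, [0.524, -0.063, -0.0])]
hitch_ball [(0.61, [0.523, -0.067, 0.063])]
tongue_pivot [(0.87, [0.74, -0.065, 0.098])]
latch_tab [(0.76, [0.525, -0.01, 0.12])]
oil_can [(0.91, [0.54, 0.133, 0.0]), (0.79, [0.689, 0.094, -0.005]), (0.59, [0.452, 0.152, 0.002])]
nozzle_top [(0.71, [0.685, 0.096, 0.216]), (0.59, [0.545, 0.135, 0.146]), (0.57, [0.451, 0.147, 0.121]), (0.41, [0.579, -0.375, -0.001])]
top {'fx': 485.7733929222149, 'fy': 485.7733929222149, 'cx': 282.5524583333265, 'cy': 208.3064003892396, 'D': array([-0.12049052,  0.        ,  0.        ,  0.        ,  0.        ]), 'position': array([ 0.32595257, -0.03732035,  1.62800393]), 'orientation': array([ 0.05852004, -0.70422513,  0.7052747 , -0.0568329 ])}
hitch [(0.92, [0.526, -0.062, 0.004])]
hitch_ball [(0.97, [0.529, -0.064, 0.069]), (0.24, [0.454, -0.344, -0.001])]
tongue_pivot [(0.64, [0.458, 0.276, -0.003]), (0.63, [0.748, -0.065, 0.095])]
latch_tab [(0.45, [0.527, -0.007, 0.118])]
oil_can [(0.64, [0.683, 0.097, 0.004]), (0.57, [0.546, 0.136, 0.001]), (0.24, [0.526, -0.062, 0.003]), (0.19, [0.455, 0.278, -0.0])]
nozzle_top [(0.61, [0.45, 0.153, 0.117]), (0.57, [0.688, 0.095, 0.221]), (0.44, [0.54, 0.136, 0.145])]
0.7 0.09447503984192035 0.025 [ 5.58976837e-05  7.87534853e-01 -6.16270111e-01  5.41349234e-05]
```

View pics/scene0.png

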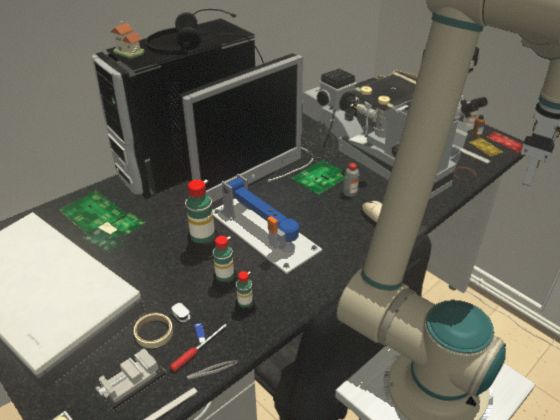

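View pics/top0.png

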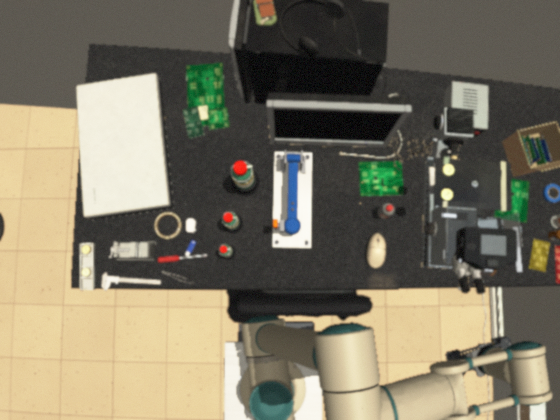

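The pictures show the middle-sized can at about scene pixel (223,258), top pixel (230,220). It is about 0.146 m high by the networks and 0.20 m from the ball, so it is the one meant. The orange tab is at scene (272,226) and top (276,224). The hitch yaw is about 0. Next I press the cap.

```bash
cat > h.py <<'E'
from plant import r, gripper_to, inverse_kinematics, vision, models, telemetry
import numpy as np, cv2
from scipy.spatial.transform import Rotation as R
def rot(yaw=0.,th=0.):
    # tool x -> -hitch y, tool z down; tilted by th with the tongue
    M=np.column_stack([[0,-1,0],[-1,0,0],[0,0,-1]]).astype(float)
    q=(R.from_euler('z',yaw)*R.from_euler('y',th)*R.from_matrix(M)).as_quat()
    q=q[[3,0,1,2]]; return q if q[1]>0 else -q
def st(s=""):
    print(s,"t",round(telemetry.current_t(),2),"p",np.round(telemetry.current_ee_pos(),4),"F",np.round(telemetry.current_wrist_force(),2),"w",round(telemetry.current_opening(),4),flush=True)
E
python3 - <<'E'
from h import *
for p in ([.12,-.45,.40],[.543,.1355,.25],[.543,.1355,.17],[.526,-.01,.25],[.526,-.01,.128]):
    print(np.round(inverse_kinematics(p,rot()),2))
r.move_l([.12,-.45,.40],vel=.3)
gripper_to(0.0,10); st()
r.move_to([.543,.1355,.25],rot()); st("above")
for n in ("scene","top"):
    im=vision.snapshot(n); cv2.imwrite(f"pics/{n}1.png",im[:,:,::-1])
    for t in ("nozzle_top","latch_tab","hitch_ball","tongue_pivot"):
        print(n,t,[(round(d["score"],2),[round(float(v),3) for v in d["at"]]) for d in models.mark_of(t,n)][:4])
st()
E
```

```text
[-1.46  0.06  1.37 -0.    1.71  0.11]
[ 0.12  0.24  1.5  -0.    1.4   1.69]
[ 0.12  0.29  1.64 -0.    1.21  1.69]
[-0.15  0.19  1.57 -0.    1.38  1.42]
[-0.15  0.28  1.77 -0.    1.09  1.42]
 t 2.94 p [ 0.12 -0.45  0.4 ] F [-0.14 -0.43 -0.06] w 0.0002
above t 5.55 p [0.5433 0.1347 0.2502] F [ 0.56 -0.03  0.85] w 0.0003
scene nozzle_top [(0.65, [0.684, 0.096, 0.215]), (0.49, [0.544, 0.136, 0.149]), (0.46, [0.448, 0.153, 0.122])]
scene latch_tab [(0.52, [0.524, -0.012, 0.122])]
scene hitch_ball [(0.85, [0.526, -0.064, 0.063])]
scene tongue_pivot [(0.62, [0.742, -0.065, 0.098]), (0.42, [0.546, 0.134, 0.149])]
top nozzle_top [(0.46, [0.687, 0.094, 0.219]), (0.44, [0.448, 0.155, 0.119])]
top latch_tab [(0.54, [0.529, -0.012, 0.118])]
top hitch_ball [(0.86, [0.528, -0.063, 0.065])]
top tongue_pivot [(0.83, [0.748, -0.069, 0.095])]
 t 6.05 p [0.543  0.1354 0.25  ] F [-0.33 -0.41 -0.18] w 0.0003
```

```bash
python3 - <<'E'
from h import *
x,y=.5435,.1355
print(r.move_l([x,y,.182],vel=.12)); st("near")
print(r.move_l([x,y,.1707],vel=.02,guard=14)); st("pressed")
r.hold(.3); st("pressed")
f=telemetry.current_wrist_force()[2]; z=telemetry.current_ee_pos()[2]
if z>.172 or f<4: print("weak")
E
```

```text
False
near t 6.77 p [0.544  0.1356 0.1825] F [ 0.16 -0.23  0.4 ] w 0.0004
False
pressed t 7.48 p [0.544  0.1356 0.1714] F [-0.34  0.32  4.87] w 0.0006
pressed t 7.78 p [0.544  0.1356 0.1714] F [-1.71  0.2   5.47] w 0.0003
```

```bash
python3 - <<'E'
from h import *
x,y=.5435,.1355
r.move_l([x,y,.1698],vel=.02,guard=14); r.hold(.25); st("pressed")
im=vision.snapshot("scene"); cv2.imwrite("pics/press.png",cv2.resize(im[150:330,140:360,::-1],None,fx=3,fy=3))
r.move_l([x,y,.25],vel=.15); st("up")
gripper_to(.060,40)
q=rot(-.005)
r.move_to([.526,-.0105,.22],q); r.hold(.2); st("over tab")
im=vision.snapshot("scene"); cv2.imwrite("pics/over.png",cv2.resize(im[150:330,140:360,::-1],None,fx=3,fy=3))
E
```

```text
pressed t 8.28 p [0.544  0.1355 0.1706] F [0.06 0.61 5.34] w 0.0006
up t 9.02 p [0.5428 0.1354 0.2489] F [-0.3   0.64 -0.17] w 0.0004
over tab t 10.89 p [ 0.5265 -0.009   0.2204] F [0.1  0.21 1.  ] w 0.0601
```

View pics/press.png

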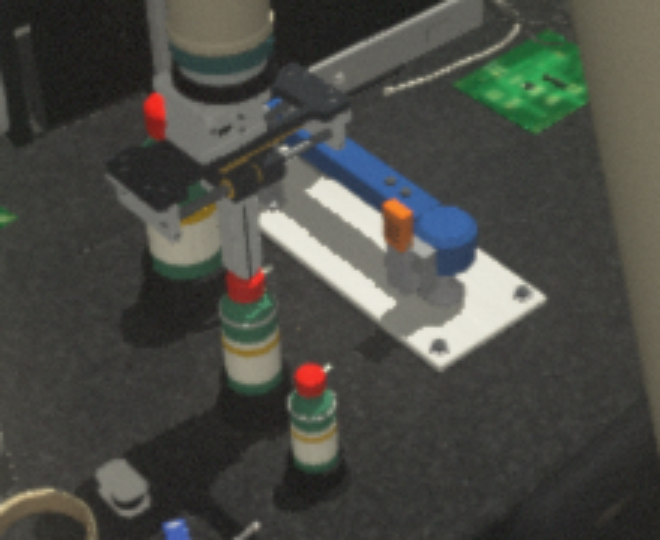

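View pics/over.png

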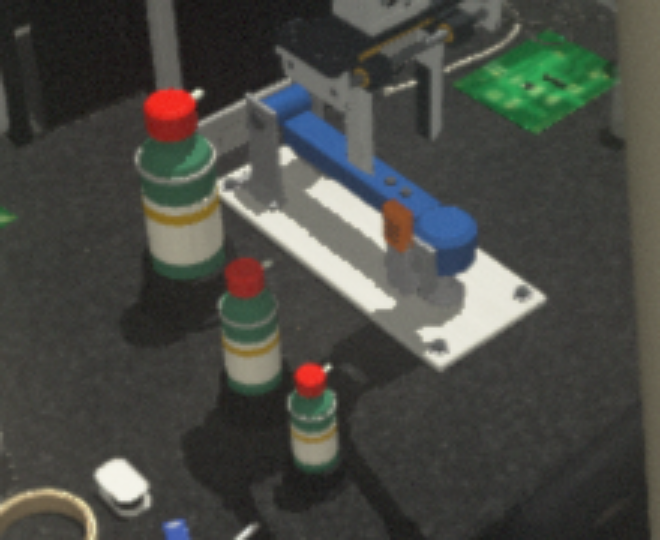

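In `press.png` the closed fingertips sit on the red cap of the middle can, at crop (245,275), and 5.3 N was felt. In `over.png` the cap is free again, and the open fingers straddle the plane of the tab, whose top is at crop (397,210). Next I descend and grip.

```bash
python3 - <<'E'
from h import *
q=rot(-.005)
print(r.move_l([.526,-.0105,.127],q,vel=.10,guard=8)); st("down")
gripper_to(.0,40); 
for _ in range(4): r.hold(.1); st("gripped")
im=vision.snapshot("scene"); cv2.imwrite("pics/grip.png",cv2.resize(im[150:330,140:360,::-1],None,fx=3,fy=3))
E
```

```text
False
down t 12.03 p [ 0.5265 -0.0106  0.1276] F [ 0.03  0.73 -0.05] w 0.0601
gripped t 12.9 p [ 0.526  -0.0106  0.127 ] F [ 0.14 -1.22 -0.68] w 0.014
gripped t 13.0 p [ 0.526  -0.0105  0.127 ] F [0.18 0.55 0.6 ] w 0.0137
gripped t 13.1 p [ 0.526  -0.0105  0.127 ] F [-0.25 -0.94  0.52] w 0.0138
gripped t 13.2 p [ 0.526  -0.0106  0.127 ] F [-0.32 -1.34  0.48] w 0.0137
```

View pics/grip.png

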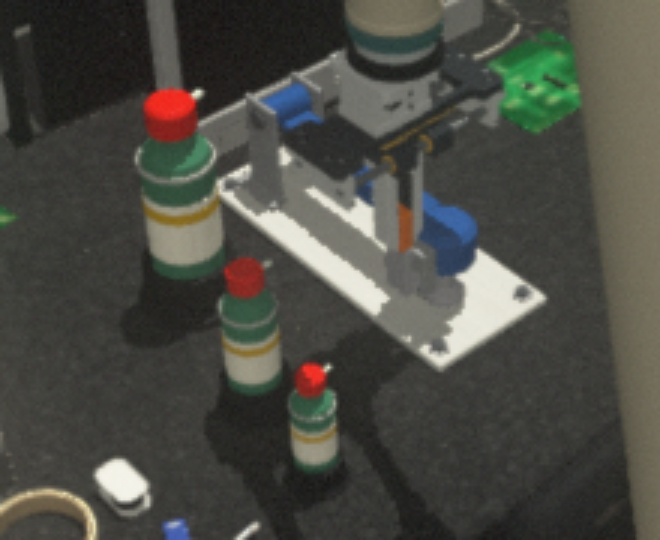

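The tab is held between the fingers at crop (400,230), opening 13.8 mm, with little side force. So the latch is still about closed and the offset is near zero. Next I pull.

```bash
python3 - <<'E'
from h import *
q=rot(-.005)
for d in (.008,.013,.0150):
    print(r.move_l([.526,-.0105+d,.127],q,vel=.04,guard=20))
    F=[]
    for _ in range(4): r.hold(.06); F.append(telemetry.current_wrist_force())
    st(d); print(np.mean(F,0).round(2))
E
```

```text
False
0.008 t 13.83 p [ 0.5261 -0.0033  0.1269] F [-0.11 -5.22 -0.21] w 0.0142
[ 0.1  -5.01 -0.3 ]
False
0.013 t 14.34 p [0.5262 0.0013 0.127 ] F [ 0.88 -6.69 -0.89] w 0.0136
[ 0.28 -6.57 -0.69]
False
0.015 t 14.82 p [0.5263 0.0031 0.127 ] F [-0.35 -7.33 -0.82] w 0.0138
[ 0.04 -6.87 -0.99]
```

```bash
python3 - <<'E'
from h import *
y0=-.0105+.0162; P=np.array([.7445,.095]); p0=np.array([.526,.127])-P
def pose(th):
    c,s=np.cos(th),np.sin(th)
    # rotation taking (-1,0)->(-c,+s)
    return [P[0]+c*p0[0]+s*p0[1], y0, P[1]-s*p0[0]+c*p0[1]], rot(-.005,th)
print(pose(.34), np.round(inverse_kinematics(*pose(.34)),2))
r.move_l(pose(0)[0],pose(0)[1],vel=.03); r.hold(.2); st("pull")
for th in np.arange(.04,.341,.05):
    print(round(th,2),r.move_l(*pose(th),vel=.06,guard=25)); st()
r.hold(.3); st("end")
for n in ("scene","top"):
    im=vision.snapshot(n); cv2.imwrite(f"pics/{n}_lift.png",cv2.resize(im[120:330,140:360,::-1],None,fx=2.8,fy=2.8))
    for t in ("latch_tab","tongue_pivot"):
        print(n,t,[(round(d["score"],2),[round(float(v),3) for v in d["at"]]) for d in models.mark_of(t,n)][:2])
E
```

```text
([np.float64(0.5491796925305624), 0.0056999999999999985, np.float64(0.19803507892967503)], array([ 0.11933054,  0.69516921, -0.69865378, -0.11992869])) [-0.1   0.45  1.37 -0.03  1.66  1.48]
pull t 15.28 p [0.5262 0.0042 0.1269] F [ 0.34 -6.27 -0.38] w 0.0138
0.04 False
 t 15.57 p [0.5277 0.0041 0.1353] F [ 0.44 -7.77 -4.17] w 0.0137
0.09 False
 t 15.91 p [0.53   0.004  0.1461] F [-0.08 -7.4  -2.28] w 0.0136
0.14 False
 t 16.24 p [0.5327 0.004  0.1567] F [-1.33 -8.2  -2.48] w 0.014
0.19 False
 t 16.57 p [0.5361 0.004  0.1672] F [-0.75 -7.1  -1.73] w 0.0138
0.24 False
 t 16.91 p [0.5399 0.0039 0.1775] F [-1.4  -7.53 -2.35] w 0.0138
0.29 False
 t 17.24 p [0.5442 0.0039 0.1876] F [-1.6  -7.15 -1.37] w 0.014
0.34 False
 t 17.57 p [0.5491 0.0039 0.1975] F [-2.04 -7.27 -1.17] w 0.0138
end t 17.88 p [0.549  0.004  0.1975] F [-1.88 -6.33 -1.59] w 0.0135
scene latch_tab [(0.78, [0.546, 0.004, 0.19])]
scene tongue_pivot [(0.95, [0.743, -0.067, 0.099])]
top latch_tab []
top tongue_pivot []
```

View pics/scene_lift.png

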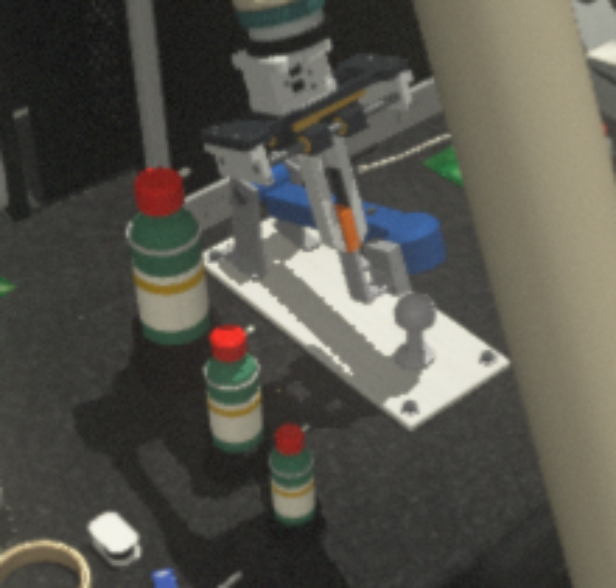

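The ball stands free at crop (415,315). The cup hangs well above it at (425,240), and the orange tab is between the fingers at (348,230). The tab is at z ≈ 0.19 m, about 7 cm higher than before.

```bash
python3 - <<'E'
from h import *
r.hold(.5); st("steady"); print(np.abs(telemetry.current_dq()).max())
r.sign_off()
E
```

```text
steady t 18.68 p [0.549  0.0039 0.1975] F [-1.54 -7.75 -1.94] w 0.0138
0.001607885808715092
the job is handed in; nothing more can be done
```

I carried out the whole sequence and handed the job in at about 18.7 s, with the robot still holding the tongue up. The hand-in reports no verdict.

- **Nozzle cap:** I pressed the cap of the 151 mm can, the middle of the three sizes. The force was about 5.3 N and the cap went down about 4.5–5.5 mm. A later picture shows the cap clear of the gripper; that it came back up fully I did not measure.
- **Latch:** I gripped the orange tab with 40 N and pulled it about 14.7 mm sideways. The side force of about 7 N agrees with the spring at that travel.
- **Lift:** I swung the tongue about its pivot by about 0.33–0.34 rad, which puts the coupler about 7 cm higher.

**Last checks:** The arm was still, with joint speeds of at most 0.002 rad/s. The opening was 13.8 mm, so the tab is between the fingers, and the wrist felt about 7.7 N to the side and 2 N down. The scene picture shows the ball free under the raised cup, and the network places the tab at z = 0.19 m. The top camera found neither the tab nor the pivot in the last picture, so that check rests on the scene camera and the arm's own readings. The bystanders were not checked one by one at the end; no contact with any of them was noticed on the way.

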